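Ready the kitchen scale

ROBOT

A 6-joint arm with a two-finger parallel gripper is mounted at the origin on a cart in front of the work surface, level with it; the furniture and walls round the work are solid. World frame = base frame: x ahead of the robot, y to its left, z up, the work surface at z = 0. Lengths are in m, angles in degrees, forces in N, time in s.
With the tool pointing down it reaches from about 0.25 to 0.8 m from the base axis. Payload 8.5 kg.
Tool frame: the origin (TCP) lies midway between the tips of the shut fingers; the grasp point (between the pads) lies ctrl.tcp_to_grasp behind it (ctrl.tcp_to_grasp is the distance from the TCP to the grasp point, in m); z points along the fingers, y is the line along which they close (so a half turn about z gives the same grasp; the last joint's range is limited). The gripper opens to 85 mm and grips with 20 to 120 N. Pads are 22 mm wide; open, the fingers measure 114 mm over their backs; the gripper's body (76 mm by 85 mm) begins 54 mm behind the grasp point. The pads swing forward as they close: fully open they stand 13 mm farther back than shut.
Start: joints at [-71.62, 13.648, -0.773, 75.585, 0, 90], TCP at [0.166, -0.498, 0.231] pointing down, gripper open.
Joint ranges: [-152.45, 152.45], [-59.26, 108.67], [-65.41, 83.53], [-104.44, 129.93], [-82.83, 76.93], [-180, 180]. Speed limits (degrees/s): [127.2, 127.2, 159.86, 180, 180, 180].

INTERFACE

Orientations are given as a 3x3 rotation matrix whose columns are the frame's x, y, z axes.
In Python, from bench import ctrl, grab_frame, get_calibration, spotter gives the robot as it stands.
- The arm moves only by the shell command python3 -m creep 'ROWS' [FORCE]. ROWS is JSON, a list of rows, each a list of 3 entries, a list of its own where there are three numbers: the closure, from 0 (fully open) to 1 (shut), then the shift along the tool's x, y, z in units of 40 mm (1.0 is 40 mm), then the turn, a rotation vector about the tool's x, y, z in units of 5 degrees (1.0 is 5 degrees). A call has exactly 8 rows; each row is the pose to reach, as a shift and turn from the pose commanded when the call began, along the tool's axes at that moment; what a row does not reach only later rows make up. A row lasts 1/12 s, in which the tool goes at most 41.7 mm and 7.16 degrees, less where a joint would pass 70% of its speed; a pose out of reach is approached as far as the arm can. A call with a gripper value outside its range is refused whole. The fingers move at their own pace and stop on an object; FORCE is the grip in N (left out, the last holds). Time passes only in rows, so rows that repeat a pose let the fingers close, or fill a call up. It gives the time, the measured TCP pose, the force, the opening and the grip force at its end, in the units of the state.
- ctrl.get_obs(): the state, without advancing time (a new reading comes with each control period).
- grab_frame(name): name is "side" or "top"; returns the picture (400x640x3 uint8, blue, green, red); there is no depth.
- get_calibration(name): a dict with "mtx" (3x3 intrinsics, pixels), "k1" (the pictures are not rectified: a ray, as slopes to the right and down, at radius r is drawn at 1 + k1 r^2 times it, then the intrinsics apply), "view" (4x4, takes a point from world to camera coordinates). Camera axes: x right, y up, looking along -z (the intrinsics and any distortion apply to the point x, -y, -z); pixel columns grow to the right and rows downward; lengths in m; the calibration is good to about 2 mm. A picture is of the moment at which its call begins. get_calibration takes no time and is no camera call.
- ctrl.finish_job(): hands the job in; it is judged then, once.
Trained networks look in the newest picture that a camera, given by its name, has taken for a name from the list of things; names that differ only in an ending like _2 or _b are one class to them, and where a whole thing is asked for, a point or a joint stands for the part that bears it (a point fixed in the world has none). Each returns a list of dicts, best first, with "score" (0 to 1); they miss things now and then, are a little off and sometimes report something else, mostly with a low value. They report only what shows in the picture. A call takes as long as a camera call. They do not tell look-alikes from the thing itself.
- spotter.cut_out(camera, name): "mask" (400x640 bool, what is visible of it) and "box" ([centre column, centre row, width, height] in pixels, round what is visible of it).
The state is a dict: "clock": time; "joint_positions": joint angles; "joint_velocities": joint speeds; "joint_efforts": joint torques, N m; "position": TCP position; "orientation": TCP orientation; "force": force on the tool from outside, world axes, zero at the start; "ft_torque": the same for the moment, N m; "opening": opening from 0.0 (shut) to 1.0 (fully open); "finger_force": force on a finger pad.
Only numpy, scipy, OpenCV 4.12 (cv2) and the standard library are available. Lean on these libraries where they do the work, as an engineer would, in place of code of your own. Each camera call takes 0.05 s, during which the arm holds its last target. There are 200 camera calls.

TASK

Get the kitchen scale ready to weigh into the empty glass that stands on it: first switch it on by pressing the raised far end of the rocker switch fully down, then push the round units key in until it is fully home, and last press the long zero key fully down and let it come back up. Work in that order and only press: do not lift or shift the glass, and leave the tin, the soap bottle and the spoon where they are.

Things in the scene. Friction and masses are not known exactly. Their poses are not given: they have to be found in the camera images.
- scale: White flat kitchen scale, 240 (x) x 250 (y) x 38 mm, fixed. Origin under its centre at worktop level; x away from the robot at yaw 0, z up. Near strip: control panel, 30 mm above the worktop, with three grey controls in a row at x -82 mm, y -78, 0, +78 mm (which is where differs each time). Behind it a blank dark window, then the steel weighing plate (136 x 220 mm, top at 38 mm, centre x +46).
- power (a joint): Rocker switch with a V-shaped top, 56 mm along the scale's x, 38 mm along y. Pivot across its middle along the scale's y, 40 mm above the worktop. Rad: 0 to 0.03 = off (start), near half level, far end about 10 mm higher; 0.36 = on, far half level at 40 mm, near end raised. About 3 N on the far half moves it; it stays where it is left.
- power_press (a point): Point on the top face of the rocker's far half, in the middle of its width, 18 mm from the pivot (10 mm short of the far end); moves with the rocker. At off it is about 46 mm above the worktop, at on 40 mm. Its z axis is normal to the near half, its y axis is along the pivot.
- units (a joint): Round units key, 36 mm diameter, pushed straight down. Travel in m: 0 (up to 0.0005 at the start) = out, 0.007 = fully home. Friction holds it: it takes about 3 N to move and stays where it is left.
- units_top (a point): Centre of the round key's flat top; 41 mm above the worktop when out, 34 mm when fully home (4 mm above the panel). z up, x and y as the scale.
- zero (a joint): Long zero key, a bar 60 mm along the scale's y and 26 mm along its x, pushed straight down against a spring. Travel in m: 0 = up, 0.006 = fully down; 1.2 N starts it, 4.8 N holds it fully down, and it springs back when let go.
- zero_top (a point): Centre of the long key's flat top; 41 mm above the worktop when up, 35 mm when fully down. z up, x and y as the scale.
- tumbler: Clear drinking glass, 80 mm diameter, 88 mm tall, empty, loose, standing on the weighing plate about 55 mm behind the scale's centre, its rim 126 mm above the worktop. Origin at the centre of its underside.
- tin: Short closed food tin, 76 mm diameter, 58 mm tall, loose, on the worktop to the right of the scale. Origin at the centre of its underside.
- dish_soap: Slim dish-soap bottle, 45 x 73 x 191 mm, loose, upright on the worktop to the left of the scale. Origin at the centre of its underside.
- spoon: Metal spoon, 188 x 38 x 15 mm, lying loose on the worktop to the left of the scale. Origin at the centre of its underside.
Not all that is in view belongs to the job. Leave any pink or red look-alike of the tumbler alone.

How it is judged (in metres and radians):
On the way, in this order (a step that is already met when the one before it is completed fails the run):
1. the rocker switch is on (0.30 rad or more) (value of joint power above 0.3 rad), for 0.1 s.
2. the round units key is pushed home (5.5 mm or more) (value of joint units above 0.0055 m), for 0.1 s.
3. the long zero key is pressed down (4.5 mm or more) (value of joint zero above 0.0045 m), for 0.1 s.
At the end, for the whole second after the job is handed in: Rocker on (at least 0.30 rad), round key home (at least 5.5 mm in), long key back up (within 1.2 mm), the glass upright and at rest on the scale within 15 mm of where it stood, the tin, the soap bottle and the spoon within 20 mm of where they were (value of joint power above 0.3 rad and value of joint units above 0.0055 m and value of joint zero below 0.0012 m and z of tumbler in the frame of scale above 0.035 m and angle between tumbler's own z axis and vertical below 0.1 rad and distance of tumbler from where it was at the start of the episode below 0.015 m and linear speed of tumbler below 0.02 m/s and distance of each of tin, dish_soap, spoon from where it was at the start of the episode below 0.02 m); the robot touches nothing.
It fails at once if the round units key is pushed in (3 mm) before the scale is on (value of joint units above 0.003 m and value of joint power below 0.25 rad).
It fails at once if the long zero key is pressed (2.5 mm) before the scale is on and the units key is home (value of joint zero above 0.0025 m and (value of joint power below 0.25 rad or value of joint units below 0.0045 m)).
It fails at once if the glass is lifted, tipped or shifted by more than 15 mm (distance of tumbler from where it was at the start of the episode above 0.015 m or angle between tumbler's own z axis and vertical above 0.2 rad or z of tumbler in the frame of scale above 0.046 m).
It fails at once if the tin or the soap bottle is shifted by more than 20 mm or tipped (distance of any of tin, dish_soap from where it was at the start of the episode above 0.02 m or angle between any of tin, dish_soap's own z axis and vertical above 0.2 rad).
It fails at once if the spoon is shifted by more than 20 mm (distance of spoon from where it was at the start of the episode above 0.02 m).
It also fails if it takes over 48 s, if anything falls off the work surface, if the arm or the gripper's body presses on something with over 40 N, if the wrist force passes 120 N, or if a joint passes its speed limit or range.

## Working session

There is one attempt and no reset: what is moved stays moved. The work goes in short steps, Python scripts to look and compute and a shell command to move; the robot and the scene stay as the last step left them, time stands still between calls to the robot, and variables do not carry over. Pictures are saved under pics/ and viewed, at most 10 in all, crops included, and the job is handed in when it is done.

```bash
mkdir -p pics; ls; cat > h.py <<'E'
import numpy as np, cv2
from bench import ctrl, grab_frame, get_calibration, spotter
def ray(cam,u,v):
    c=get_calibration(cam); K=np.array(c["mtx"]); V=np.array(c["view"])
    d=np.array([(u-K[0,2])/K[0,0],(v-K[1,2])/K[1,1]]); s=d.copy()
    for _ in range(30): s=d/(1+c["k1"]*(s@s))
    R=V[:3,:3]; o=-R.T@V[:3,3]
    return o, R.T@np.array([s[0],-s[1],-1.])
def at_z(cam,u,v,z):
    o,d=ray(cam,u,v); return o+d*(z-o[2])/d[2]
def proj(cam,p):
    c=get_calibration(cam); K=np.array(c["mtx"]); V=np.array(c["view"])
    q=V[:3,:3]@np.array(p)+V[:3,3]; s=np.array([q[0],-q[1]])/-q[2]
    s=s*(1+c["k1"]*(s@s)); return K[:2,:2]@s+K[:2,2]
E
python3 - <<'E'
from h import *
for cam in("top","side"):
    im=grab_frame(cam); cv2.imwrite(f"pics/{cam}0.png",im)
    print(cam,np.round(ray(cam,320,200),3))
    for n,z in(("scale",.03),("power",.043),("units",.041),("zero",.041),("tumbler",.08),("tin",.058),("dish_soap",.1),("spoon",.01)):
        for r in spotter.cut_out(cam,n)[:3]:
            v,u=np.nonzero(r["mask"]); print(n,round(r["score"],2),np.round(r["box"]),np.round([u.mean(),v.mean()],1),np.round(at_z(cam,u.mean(),v.mean(),z),3))
o=ctrl.get_obs();print(o["position"],o["orientation"],o["clock"],ctrl.tcp_to_grasp)
E
```

```text
pics
top [[ 0.425 -0.01   1.349]
 [ 0.066  0.007 -0.998]]
scale 0.97 [351. 184. 108. 104.] [350.3 183.3] [ 0.557 -0.078  0.03 ]
scale 0.36 [193. 145.  37.  26.] [193.  142.3] [0.657 0.334 0.03 ]
power 0.64 [379. 220.  15.  22.] [378.9 219.7] [ 0.464 -0.151  0.043]
units 0.72 [318. 213.  14.  13.] [318.4 211. ] [0.483 0.003 0.041]
tumbler 0.83 [438. 236.  36.  32.] [439.6 235.2] [ 0.427 -0.298  0.08 ]
tumbler 0.82 [251. 196.  33.  32.] [249.1 197.9] [0.511 0.175 0.08 ]
tumbler 0.66 [363. 160.  32.  37.] [363.3 159.8] [ 0.611 -0.107  0.08 ]
tin 0.85 [469. 182.  33.  35.] [465.4 181.4] [ 0.564 -0.37   0.058]
dish_soap 0.76 [194. 144.  38.  31.] [193.1 143.2] [0.643 0.315 0.1  ]
spoon 0.57 [178. 197.  11.  73.] [174.6 207.3] [0.488 0.381 0.01 ]
side [[ 0.59  -0.99   0.537]
 [-0.078  0.893 -0.444]]
scale 0.64 [334. 231. 113.  68.] [340.7 235.6] [ 0.562 -0.144  0.03 ]
power 0.87 [296. 234.  27.  12.] [295.6 233.5] [ 0.465 -0.164  0.043]
units 0.7 [311. 205.  16.   9.] [311.5 203. ] [ 0.484 -0.012  0.041]
zero 0.73 [304. 216.  16.  12.] [303.6 217.6] [ 0.473 -0.087  0.041]
tumbler 0.91 [265. 269.  46.  57.] [265.4 268.4] [ 0.437 -0.349  0.08 ]
tumbler 0.84 [328. 173.  25.  38.] [327.4 172.9] [0.517 0.09  0.08 ]
tumbler 0.6 [360. 206.  35.  50.] [360.9 206.2] [ 0.605 -0.097  0.08 ]
tin 0.97 [340. 307.  48.  53.] [337.4 304.2] [ 0.567 -0.41   0.058]
dish_soap 0.69 [375. 144.  16.  65.] [374.8 144.9] [0.645 0.263 0.1  ]
dish_soap 0.6 [296. 234.  32.  14.] [295.3 233.6] [ 0.479 -0.259  0.1  ]
[ 0.16553075 -0.4981671   0.23128812] [[ 9.48975777e-01  3.15348973e-01 -5.48059336e-06]
 [ 3.15348972e-01 -9.48975773e-01  9.60108685e-05]
 [ 2.50759784e-05 -9.28402881e-05 -9.99999995e-01]] 0.9 0.0187
```

```bash
python3 - <<'E'
from h import *
t=cv2.imread("pics/top0.png")[120:260,290:490]; s=cv2.imread("pics/side0.png")[150:290,240:440]
cv2.imwrite("pics/crop0.png",np.hstack([cv2.resize(x,(400*1,280*1),interpolation=3) for x in(t,s)]))
cv2.imwrite("pics/crop1.png",cv2.resize(t,(800,560),interpolation=cv2.INTER_CUBIC))
E
```

```text
(no output)
```

View pics/top0.png

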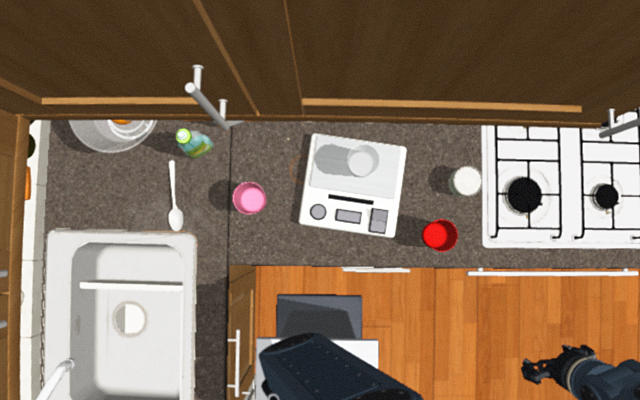

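View pics/side0.png

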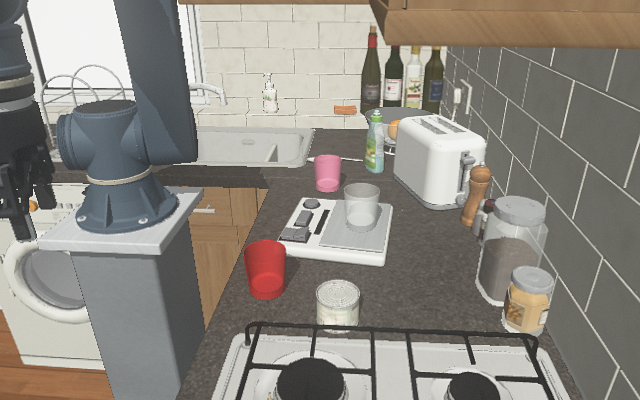

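View pics/crop1.png

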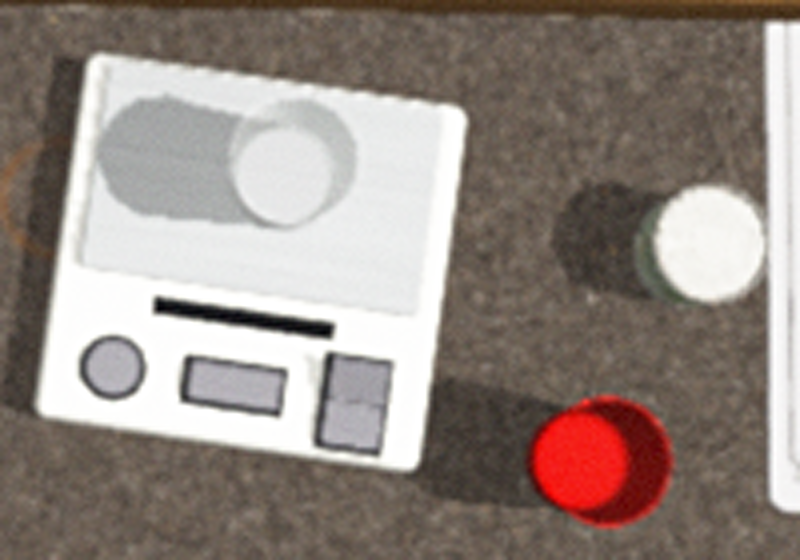

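The top view shows the round units key at (318,212), the long zero key at (348,216) and the rocker at (378,221). For the glass there are three candidates: red (438,236), pink (250,197), and clear (363,160) standing on the plate. The clear one fits the description, and the enlarged crop confirms it. Next I'll fit the scale pose.

```bash
cat > fit.py <<'E'
from h import *
from scipy.optimize import least_squares
c=lambda u,v:(290+u/4,120+v/4)
P=[(-.082,.078,.041),(-.082,0,.041),(-.120,.125,.030),(-.120,-.125,.03),(.12,-.125,.03),(.12,.125,.03)]
U=np.array([c(113,367),c(235,386),c(35,417),c(420,472),c(469,102),c(90,53)])
def T(x,p):
    s,k=np.sin(x[2]),np.cos(x[2]); return np.array([x[0]+k*p[0]-s*p[1],x[1]+s*p[0]+k*p[1],p[2]])
f=lambda x:np.concatenate([(proj("top",T(x,p))-u)*w for p,u,w in zip(P,U,(3,3,1,1,1,1))])
r=least_squares(f,[.557,-.078,-.12]); x=r.x
if __name__=="__main__":
    print(x,np.degrees(x[2]),np.round(f(x).reshape(-1,2),2).tolist())
    o=ctrl.get_obs(); R=np.array(o["orientation"]); 
    for n,p in dict(power=(-.064,-.078,.046),units=(-.082,.078,.041),zero=(-.082,0,.041)).items():
        q=T(x,p); print(n,q.round(4),"top px",proj("top",q).round(1),"side px",proj("side",q).round(1),"tool shift u40",(R.T@(q-o["position"])/.04).round(3))
    print("yaw",np.degrees(np.arctan2(R[1,0],R[0,0])))
    im=cv2.resize(cv2.imread("pics/side0.png")[180:260,260:375],None,fx=6,fy=6,interpolation=2)
    for p in ((-.064,-.078,.046),(-.082,.078,.041),(-.082,0,.041),(-.082,-.078,.04)):
        u=(proj("side",T(x,p))+.5-[260,180])*6; cv2.drawMarker(im,tuple(int(a) for a in u),(0,0,255),0,12)
    cv2.imwrite("pics/side_fit.png",im)
E
python3 fit.py
```

```text
[ 0.55253541 -0.08497328 -0.12758574] -7.3101243472871245 [[0.47, 0.45], [0.1, -0.51], [-0.62, -0.14], [-0.26, 0.16], [-0.19, 0.9], [-0.66, -0.74]]
power [ 0.4791 -0.1542  0.046 ] top px [380.3 213.7] side px [302.6 230.3] tool shift u40 [10.152 -5.688  4.633]
units [0.4811 0.0028 0.041 ] top px [318.4 211.9] side px [310.8 200.4] tool shift u40 [11.437 -9.397  4.758]
zero [ 0.4712 -0.0745  0.041 ] top px [348.8 216.3] side px [303.3 214.9] tool shift u40 [10.592 -7.64   4.758]
yaw 18.381882182732912
```

View pics/side_fit.png

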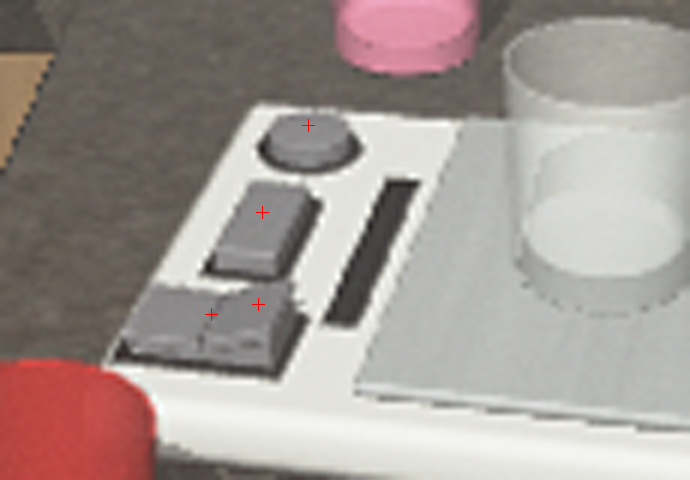

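The side view agrees: the projected key centres sit within about 1 px of the key tops. Moving over with shut fingers and the tool turned to the scale's axes.

```bash
python3 -m creep '[[1,[0.3,-0.17,0],[0,0,0.4]],[1,[0.9,-0.5,0],[0,0,1.0]],[1,[1.7,-0.95,0],[0,0,1.7]],[1,[2.5,-1.4,0],[0,0,2.4]],[1,[3.3,-1.85,0],[0,0,3.1]],[1,[4.1,-2.3,0],[0,0,3.8]],[1,[4.8,-2.7,0],[0,0,4.5]],[1,[5.2,-2.9,0],[0,0,5.14]]]' 40
cat > go.py <<'E'
import sys
from fit import *
o=ctrl.get_obs(); R=np.array(o["orientation"]); pos=np.array(o["position"])
print("clock",o["clock"],"pos",pos.round(4),"yaw",np.degrees(np.arctan2(R[1,0],R[0,0])).round(2),"down",R[2,2].round(4),"F",np.round(o["force"],2),"open",o["opening"])
for n,p in dict(power=(-.064,-.078,.046),units=(-.082,.078,.041),zero=(-.082,0,.041)).items():
    print(n,(R.T@(T(x,p)-pos)/.04).round(3))
E
python3 go.py
```

```text
clock: 1.57
position: [0.3278, -0.3201, 0.2315]
orientation: [[0.992, -0.129, 0.001], [-0.129, -0.992, 0.0], [0.0, -0.0, -1.0]]
force: [-0.2, -0.1, -0.0]
opening: 0.001
finger_force: 0.0
clock 1.5667 pos [ 0.3278 -0.3201  0.2315] yaw -7.4 down -1.0 F [-0.22 -0.11 -0.03] open 0.0005378509692675457
power [ 3.215 -4.598  4.641]
units [ 2.759 -8.497  4.768]
zero [ 2.762 -6.547  4.767]
```

```bash
python3 -m creep '[[1,[0.3,-0.4,0],[0,0,0]],[1,[0.8,-1.1,0],[0,0,0]],[1,[1.3,-1.9,0],[0,0,0]],[1,[1.8,-2.6,0],[0,0,0]],[1,[2.3,-3.3,0.2],[0,0,0]],[1,[2.8,-4.0,0.6],[0,0,0]],[1,[3.1,-4.4,1.2],[0,0,0]],[1,[3.22,-4.6,1.9],[0,0,0]]]'
python3 -m creep '[[1,[0,0,0.4],[0,0,0]],[1,[0,0,0.8],[0,0,0]],[1,[0,0,1.2],[0,0,0]],[1,[0,0,1.5],[0,0,0]],[1,[0,0,1.7],[0,0,0]],[1,[0,0,1.7],[0,0,0]],[1,[0,0,1.7],[0,0,0]],[1,[0,0,1.7],[0,0,0]]]' >/dev/null
python3 go.py; python3 - <<'E'
from h import *
a=[]
for n,(u,v) in dict(top=(378,216),side=(305,215)).items():
    im=grab_frame(n); p=im[v-50:v+50,u-50:u+50]; a.append(cv2.resize(p,(400,400),interpolation=2))
    print(proj(n,ctrl.get_obs()["position"])-[u-50,v-50])
cv2.imwrite("pics/hover.png",np.hstack(a))
E
```

```text
clock: 2.23
position: [0.4804, -0.1546, 0.1554]
orientation: [[0.992, -0.125, 0.003], [-0.125, -0.992, -0.0], [0.003, 0.0, -1.0]]
force: [-0.1, -1.2, -0.4]
opening: -0.003
finger_force: 0.0
clock 2.9 pos [ 0.478  -0.1566  0.088 ] yaw -7.32 down -1.0 F [-0.51 -0.27  0.04] open -0.002731851329618241
power [ 0.019 -0.063  1.051]
units [-0.432 -3.963  1.175]
zero [-0.432 -2.013  1.175]
[55.19870949 47.39958408]
[46.51407013 48.76807721]
```

View pics/hover.png

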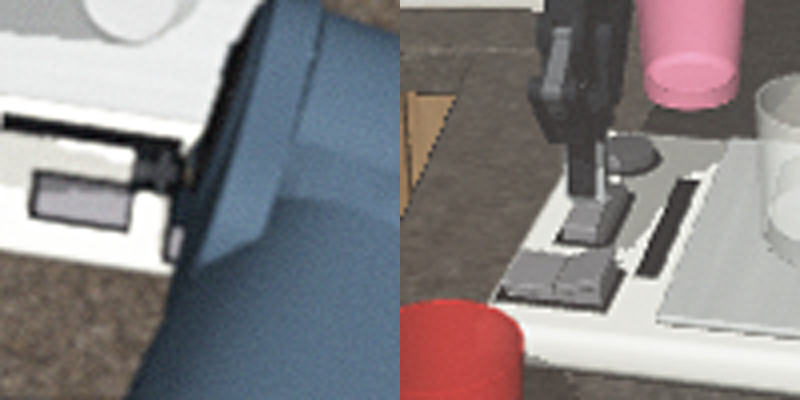

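The side view shows the finger tips at about (587,198) in the crop, where the TCP projects, with the rocker below them and slightly nearer the camera. Pressing it slowly.

```bash
python3 -m creep '[[1,[0.02,-0.03,0.3],[0,0,0]],[1,[0.02,-0.06,0.6],[0,0,0]],[1,[0.02,-0.06,0.85],[0,0,0]],[1,[0.02,-0.06,1.0],[0,0,0]],[1,[0.02,-0.06,1.08],[0,0,0]],[1,[0.02,-0.06,1.14],[0,0,0]],[1,[0.02,-0.06,1.19],[0,0,0]],[1,[0.02,-0.06,1.22],[0,0,0]]]'; python3 go.py
```

```text
clock: 3.67
position: [0.4795, -0.1543, 0.0397]
orientation: [[0.992, -0.127, 0.002], [-0.127, -0.992, -0.0], [0.002, 0.0, -1.0]]
force: [-5.2, 2.6, 26.6]
opening: -0.002
finger_force: 13.3
clock 3.6667 pos [ 0.4795 -0.1543  0.0397] yaw -7.32 down -1.0 F [-5.21  2.63 26.55] open -0.0021978476548498342
power [-0.009 -0.002 -0.158]
units [-0.46  -3.902 -0.034]
zero [-0.459 -1.952 -0.034]
```

Firm stop at z = 39.7 mm with 26 N, so the rocker is level. Lifting and moving over the units key.

```bash
python3 -m creep '[[1,[0,0,0],[0,0,0]],[1,[0,0,0],[0,0,0]],[1,[0,0,-0.3],[0,0,0]],[1,[0,0,-0.7],[0,0,0]],[1,[0,0,-1.1],[0,0,0]],[1,[-0.1,-0.4,-1.2],[0,0,0]],[1,[-0.2,-1.1,-1.2],[0,0,0]],[1,[-0.3,-1.9,-1.2],[0,0,0]]]' >/dev/null
python3 -m creep '[[1,[-0.05,-0.8,0],[0,0,0]],[1,[-0.1,-1.4,0],[0,0,0]],[1,[-0.15,-1.8,0],[0,0,0]],[1,[-0.16,-2.0,0],[0,0,0]],[1,[-0.16,-2.0,0],[0,0,0]],[1,[-0.16,-2.0,0],[0,0,0]],[1,[-0.16,-2.0,0],[0,0,0]],[1,[-0.16,-2.0,0],[0,0,0]]]' >/dev/null
python3 go.py; python3 - <<'E'
from h import *
a=[]
for n,(u,v) in dict(top=(350,216),side=(305,215)).items():
    im=grab_frame(n); p=im[v-50:v+50,u-50:u+50]; a.append(cv2.resize(p,(400,400),interpolation=2))
    print(proj(n,ctrl.get_obs()["position"])-[u-50,v-50])
cv2.imwrite("pics/hover2.png",np.hstack(a))
E
```

```text
clock 5.0 pos [ 0.4774 -0.0318  0.0864] yaw -4.77 down -0.9996 F [ 0.48 -0.47  0.26] open -0.0032582827042971748
power [0.297 3.073 0.927]
units [ 0.021 -0.839  1.16 ]
zero [-0.065  1.109  1.106]
[32.27500067 46.84841382]
[52.51005167 24.74345121]
```

View pics/hover2.png

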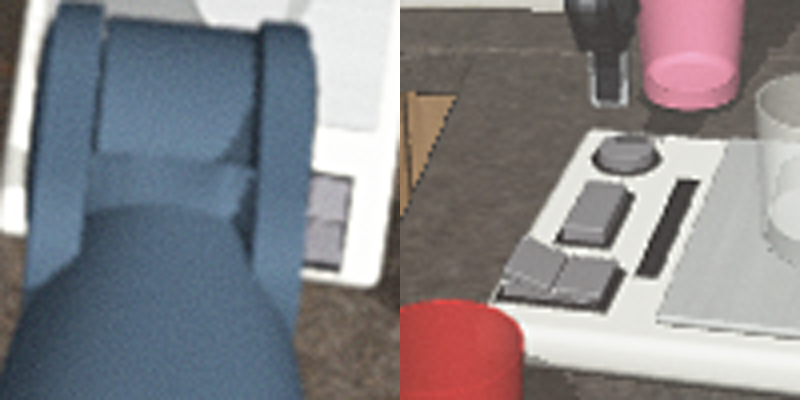

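The rocker's near end is now raised in the side view at (530,262), so it is on. The tool stopped 34 mm short with a slight tilt, so I'm checking the joints.

```bash
python3 - <<'E'
from h import *
o=ctrl.get_obs(); print(np.round(o["joint_positions"],2),np.round(o["joint_velocities"],2),np.round(o["orientation"],3).tolist(),np.round(o["joint_efforts"],1))
E
```

```text
[ -4.8   14.78 -21.9   53.37   1.58 179.94] [ 0.28 -0.12 -0.11  0.03 -0.01  0.06] [[0.997, -0.083, 0.001], [-0.083, -0.996, 0.028], [-0.001, -0.028, -1.0]] [ -0.  -50.3  29.6   0.    0.1   0. ]
```

Joint 6 is at its 180° limit. I'll turn the tool back about its z, which lowers joint 6.

```bash
python3 -m creep '[[1,[0,0,0],[0,0,-0.5]],[1,[0,0,0],[0,0,-1]],[1,[0,0,0],[0,0,-1.6]],[1,[0,0,0],[0,0,-2.2]],[1,[0,0,0],[0,0,-2.7]],[1,[0,0,0],[0,0,-3]],[1,[0,0,0],[0,0,-3]],[1,[0,0,0],[0,0,-3]]]'; python3 go.py
```

```text
clock: 5.77
position: [0.4774, -0.0312, 0.0865]
orientation: [[0.984, 0.178, 0.002], [0.178, -0.984, 0.028], [0.006, -0.027, -1.0]]
force: [-0.2, 0.0, 0.1]
opening: 0.002
finger_force: 0.0
clock 5.7667 pos [ 0.4774 -0.0312  0.0865] yaw 10.23 down -0.9996 F [-0.16  0.01  0.12] open 0.001726610058451155
power [-0.511  3.059  0.927]
units [ 0.235 -0.791  1.161]
zero [-0.353  1.068  1.107]
```

```bash
python3 -m creep '[[1,[0.05,-0.2,0],[-0.33,0,0]],[1,[0.12,-0.45,0],[-0.33,0,0]],[1,[0.19,-0.65,0],[-0.33,0,0]],[1,[0.235,-0.79,0],[-0.33,0,0]],[1,[0.235,-0.79,0],[-0.33,0,0]],[1,[0.235,-0.79,0],[-0.33,0,0]],[1,[0.235,-0.79,0],[-0.33,0,0]],[1,[0.235,-0.79,0],[-0.33,0,0]]]'; python3 go.py
```

```text
clock: 6.43
position: [0.481, 0.0015, 0.0874]
orientation: [[0.984, 0.179, 0.007], [0.179, -0.984, -0.001], [0.006, 0.002, -1.0]]
force: [-1.3, 0.2, -0.3]
opening: 0.003
finger_force: 0.0
clock 6.4333 pos [0.481  0.0015 0.0874] yaw 10.3 down -1.0 F [-1.31  0.22 -0.29] open 0.0033089000194693485
power [-0.747  3.819  1.037]
units [ 0.002 -0.034  1.16 ]
zero [-0.587  1.824  1.159]
```

```bash
python3 -m creep '[[1,[0,-0.03,0.35],[0,0,0]],[1,[0,-0.03,0.7],[0,0,0]],[1,[0,-0.03,0.95],[0,0,0]],[1,[0,-0.03,1.1],[0,0,0]],[1,[0,-0.03,1.2],[0,0,0]],[1,[0,-0.03,1.28],[0,0,0]],[1,[0,-0.03,1.34],[0,0,0]],[1,[0,-0.03,1.36],[0,0,0]]]'; python3 go.py
```

```text
clock: 7.1
position: [0.481, 0.0027, 0.0338]
orientation: [[0.984, 0.179, 0.007], [0.179, -0.984, -0.001], [0.007, 0.002, -1.0]]
force: [-8.8, -1.7, 23.2]
opening: -0.001
finger_force: 11.5
clock 7.1 pos [0.481  0.0027 0.0338] yaw 10.3 down -1.0 F [-8.76 -1.67 23.22] open -0.0011975869164882152
power [-0.745  3.851 -0.301]
units [ 0.005 -0.003 -0.179]
zero [-0.584  1.856 -0.179]
```

The units key is home: stop at 33.8 mm with 23 N. Next the zero key.

```bash
python3 -m creep '[[1,[0,0,0],[0,0,0]],[1,[0,0,0],[0,0,0]],[1,[0,0,-0.3],[0,0,0]],[1,[0,0,-0.8],[0,0,0]],[1,[0,0,-1.2],[0,0,0]],[1,[-0.1,0.3,-1.2],[0,0,0]],[1,[-0.3,1.0,-1.2],[0,0,0]],[1,[-0.5,1.6,-1.2],[0,0,0]]]' >/dev/null
python3 -m creep '[[1,[-0.08,0.26,0],[0,0,0]],[1,[-0.08,0.26,0],[0,0,0]],[1,[-0.08,0.26,0],[0,0,0]],[1,[-0.08,0.26,0],[0,0,0]],[1,[-0.08,0.26,0],[0,0,0]],[1,[-0.08,0.26,0],[0,0,0]],[1,[-0.08,0.26,0],[0,0,0]],[1,[-0.08,0.26,0],[0,0,0]]]' >/dev/null
python3 go.py; python3 - <<'E'
from h import *
im=grab_frame("side"); cv2.imwrite("pics/hover3.png",cv2.resize(im[165:265,255:355],(600,600),interpolation=2))
E
```

```text
clock 8.4333 pos [ 0.4714 -0.074   0.081 ] yaw 10.36 down -1.0 F [-0.17  0.41 -0.07] open -0.0007449974168101268
power [-0.176  2.006  0.877]
units [ 0.578 -1.846  1.   ]
zero [-0.014  0.012  1.   ]
```

View pics/hover3.png

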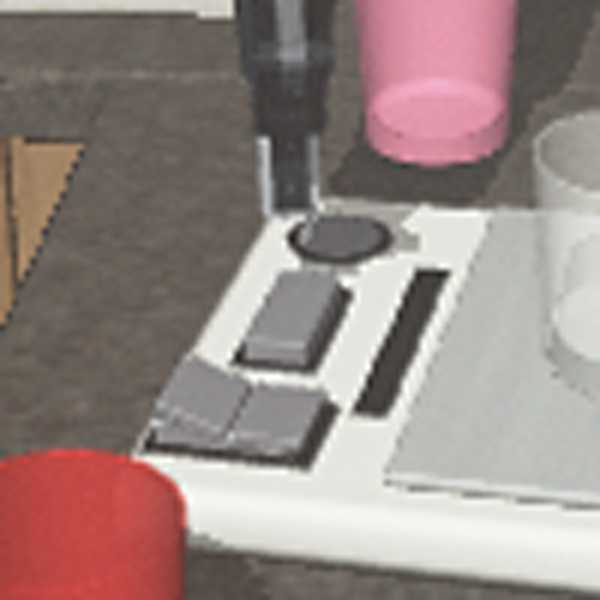

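The units key at (340,238) is sunk and the rocker's near end is up. Pressing zero.

```bash
python3 -m creep '[[1,[0,0,0.35],[0,0,0]],[1,[0,0,0.65],[0,0,0]],[1,[0,0,0.85],[0,0,0]],[1,[0,0,0.98],[0,0,0]],[1,[0,0,1.07],[0,0,0]],[1,[0,0,1.13],[0,0,0]],[1,[0,0,1.17],[0,0,0]],[1,[0,0,1.18],[0,0,0]]]'; python3 go.py
```

```text
clock: 9.15
position: [0.4712, -0.0743, 0.0348]
orientation: [[0.984, 0.179, 0.007], [0.179, -0.984, -0.0], [0.006, 0.002, -1.0]]
force: [-8.1, 1.0, 18.9]
opening: 0.0
finger_force: 9.5
clock 9.15 pos [ 0.4712 -0.0743  0.0348] yaw 10.32 down -1.0 F [-8.08  1.01 18.87] open 0.0001939661966077224
power [-0.161  2.    -0.279]
units [ 0.59  -1.853 -0.155]
zero [-0.001  0.005 -0.156]
```

Fully down at 34.8 mm. Holding briefly, then lifting straight up clear.

```bash
python3 -m creep '[[1,[0,0,0],[0,0,0]],[1,[0,0,0],[0,0,0]],[1,[0,0,0],[0,0,0]],[1,[0,0,-0.3],[0,0,0]],[1,[0,0,-0.8],[0,0,0]],[1,[0,0,-1.5],[0,0,0]],[1,[0,0,-2.2],[0,0,0]],[1,[0,0,-3.0],[0,0,0]]]' >/dev/null
python3 -m creep '[[1,[0,0,-0.5],[0,0,0]],[1,[0,0,-0.8],[0,0,0]],[1,[0,0,-1],[0,0,0]],[1,[0,0,-1],[0,0,0]],[1,[0,0,-1],[0,0,0]],[1,[0,0,-1],[0,0,0]],[1,[0,0,-1],[0,0,0]],[1,[0,0,-1],[0,0,0]]]'
python3 - <<'E'
from h import *
im=grab_frame("side"); cv2.imwrite("pics/end.png",cv2.resize(im[130:330,240:440],(600,600),interpolation=2))
E
```

```text
clock: 10.48
position: [0.4701, -0.0743, 0.1929]
orientation: [[0.984, 0.179, 0.005], [0.179, -0.984, -0.0], [0.005, 0.001, -1.0]]
force: [1.0, 0.4, 0.1]
opening: -0.0
finger_force: 0.0
```

View pics/end.png

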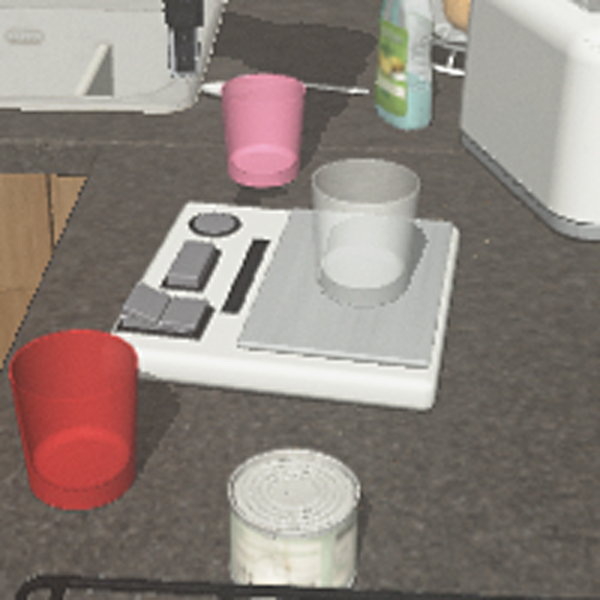

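The rocker is on (150,305), the round key is sunk (214,223) and the zero key is back up (193,262). The glass, tin and bottle have not moved, and the arm is clear.

```bash
python3 -c "
from bench import ctrl
print(ctrl.finish_job())"
```

```text
the job is handed in; nothing more can be done
None
```

I switched the scale on, pushed the units key home, then pressed and released the zero key, in that order. The last picture shows the glass and other things undisturbed. The job is handed in; no verdict came back.

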